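# Take the length of the extending tray with the spring rule and lock it

### The job

Measure the extending slatted tray with the spring rule that lies on the books: hook the rule's long lip over one end of the tray, draw the case back over the slats against its spring until the short heel can drop over the other end, ease the heel gently home so that the spring holds both lips snug on the two ends, with the case pushed down flat on the slats. Then press the lock button fully down and leave the rule there, let go. Never let the spring snap the blade back in (keep it slower than 0.25 m/s), do not press the rule hard on the tray (40 N at most), and leave the speaker, the mug and the clock where they are.

Things in the scene. Friction and masses are not known exactly. Their poses are not given: they have to be found in the camera images.
- tray: Extending tray of pale wood, screwed down: flat slatted top 40 mm above the dresser, 90 mm wide. Origin: on the dresser, under the top's middle line; x along its length, y across, z up. It ends in two upright 12 mm end boards as high as the top. Outer face of the fixed end: x = +100 mm. The other end is a stiff pull-out leaf; its outer face is anywhere from x = -90 to -125 mm: see or feel it.
- tray_end (a point): Middle of the top edge of the tray's fixed end, on its outer face (x = +100 mm in the tray's frame, 40 mm above the dresser).
- rule: The spring rule's grey case, a box 130 long (x) by 40 wide (y) by 42 mm high (z), about 0.34 kg in all, with dark rubber sides and a rubber underside. Origin: centre of its underside; +x points to the hook, z up. At first it lies on the books with its lips hanging over their two ends. Grip it across its 40 mm width.
- hook: The long lip at the end of the blade: steel plate 4 mm thick, 24 mm wide, reaching 22 mm below the underside of the case. Origin: on its inner face (the one towards the case), level with the underside of the case; it lies at x = 70 mm + blade in the frame of the case.
- heel: The short lip at the case's rear: rubber-clad plate 6 mm thick, 40 mm wide, reaching 8 mm below the underside of the case. Origin: middle of its thickness, level with the underside, at x = -62 mm in the frame of the case (its inner face at -59 mm). Hold the underside 9 to 20 mm above the slats: hook over the end, heel clear of the slats.
- blade (a joint): How far the stiff steel blade (24 mm wide, 3 mm thick, 1.5 mm above the underside) is drawn out of the case, 0 to 0.110 m (hard stop). A spring pulls it in with 3.5 N at 0 and 15 N more per metre. Hook to heel between inner faces: 129 mm + this value. Friction of the clamping lips (about 3 N each) can keep the case from sinking onto the slats by itself.
- lock (a joint): Travel of the lock button, 0 (up, free) to 0.006 m (fully down, a brake then holds the blade). It takes about 7 N, moves straight down and stays where it is left.
- lock_top (a point): Middle of the top of the round black lock button, 22 mm across, standing 9 mm above the top of the case, at x = 44 mm in the frame of the case.
- books: Two closed hardcover books, one on the other, fixed, 46 mm high in all, 112 mm long (x, about 2 mm more on the lower one) and 76 mm wide (y). Origin: centre of the underside.
- speaker: Bystander: round dark blue-grey speaker, 92 mm across, 80 mm high. Origin: centre of its underside.
- mug: Bystander: white mug 80 mm across, 85 mm high, handle on its +y side. Origin: centre of its underside.
- clock: Bystander: black bedside clock, 50 x 100 x 60 mm. Origin: centre of its underside.
Things that resemble listed ones, but are neither listed nor needed, are in the scene too. Leave any purple or yellow look-alike of the rule alone.

How it is judged (in metres and radians):
On the way, in this order (a step that is already met when the one before it is completed fails the run):
1. the hook is caught on one end of the tray and the blade is drawn out more than 50 mm against its spring (contact force between hook and tray above 1 N and value of joint blade above 0.05 m), for 0.2 s.
2. the rule lies flat along the slats with hook and heel both pressing on the tray's two ends, the lock still up (z of rule in the frame of tray between 0.036 and 0.0435 m and angle between the x axis of rule and the x axis of tray, either way round below 0.12 rad and contact force between each of hook, heel and tray above 0.5 N and value of joint lock below 0.002 m), for 0.2 s.
At the end, for the whole second after the job is handed in: The rule lies at rest flat on the slats (underside within about 4 mm of their tops) along the tray (within 7 degrees), hook and heel each still press on the tray's ends with more than 0.5 N, and the lock button is down by more than 4.5 mm of its 6 mm (z of rule in the frame of tray between 0.036 and 0.0435 m and angle between the x axis of rule and the x axis of tray, either way round below 0.12 rad and contact force between each of hook, heel and tray above 0.5 N and value of joint lock above 0.0045 m and linear speed of rule below 0.01 m/s); the robot touches nothing.
It fails at once if the rule (case, hook or heel) presses or strikes the tray with more than 40 N (contact force between rule and tray above 40 N).
It fails at once if the spring snaps the blade in faster than 0.25 m/s (velocity of joint blade below -0.25 m/s).
It fails at once if the speaker, the mug or the clock is moved by more than 20 mm (distance of any of speaker, mug, clock from where it was at the start of the episode above 0.02 m).
It also fails if it takes over 67 s, if anything falls off the work surface, if the arm or the gripper's body presses on something with over 40 N, if the wrist force passes 120 N, or if a joint passes its speed limit or range.

### The arm

A 6-joint arm with a two-finger parallel gripper is mounted at the origin on the work surface. World frame = base frame: x ahead of the robot, y to its left, z up, the work surface at z = 0. Lengths are in m, angles in degrees, forces in N, time in s.
With the tool pointing down it reaches from about 0.4 to 0.825 m from the base axis. Payload 7 kg.
Tool frame: the origin (TCP) lies midway between the tips of the shut fingers; the grasp point (between the pads) lies 19 mm behind it; z points along the fingers, y is the line along which they close (so a half turn about z gives the same grasp; the last joint's range is limited). The gripper opens to 88 mm and grips with 3 to 60 N. Pads are 19 mm wide; open, the fingers measure 130 mm over their backs; the gripper's body (78 mm by 193 mm) begins 47 mm behind the grasp point.
Start: joints at [-60.327, 20.546, 0.682, 0, -70.136, -16.507], TCP at [0.154, -0.657, 0.227] pointing down, gripper open.
Joint ranges: [-176.03, 176.03], [-82.01, 121.73], [-58.28, 71.71], [-173.87, 95.51], [-174.79, -0.11], [-173.66, 173.66]. Speed limits (degrees/s): [136.94, 136.94, 172.46, 180, 180, 180].

### API

Orientations are given as [roll, pitch, yaw] about the fixed x, y, z axes, in that order (R = Rz(yaw) Ry(pitch) Rx(roll)).
In Python, from plant import ctrl gives the robot as it stands. The module is installed in compiled form; this text tells all that it offers.
- The arm moves only by the tool send_rows, never from a script. Its argument "plan" is a list that holds one entry, the list of rows, each a list of 6 numbers: the shift along the tool's x, y, z in fractions of the full range, 1 being 100 cm, then the turn, a rotation vector about the tool's x, y, z in fractions of the full range, 1 being 90 degrees. A call has 1 to 8 rows; each row is the pose to reach, as a shift and turn from the pose commanded when the call began, along the tool's axes at that moment; what a row does not reach only later rows make up. A row lasts 1/12 s, in which the tool goes at most 41.7 mm and 7.16 degrees, less where a joint would pass 70% of its speed; a pose out of reach is approached as far as the arm can. Shift and turn numbers lie between -1 and 1, and a call with a number outside is refused. A call with a gripper value outside its range is refused whole. "fingers" is the opening, from 0 (shut) to 1 (fully open), set as the call begins (left out, the last holds). The fingers move at their own pace and stop on an object; the grip force is fixed at half the most. Time passes only in rows, so rows that repeat a pose let the fingers close. It gives the time, the measured TCP pose, the force, the opening and the grip force at its end, in the units of the state.
- ctrl.get_obs(): the state, without advancing time (a new reading comes with each control period).
- ctrl.snapshot(name): name is "side" or "top" or "wrist"; returns a dict with "img" (400x640x3 uint8, red, green, blue), "K" (3x3 intrinsics, pixels), "pose" (4x4, takes a point from camera to world coordinates). Camera axes: x right, y down, z forward; pixel columns grow to the right and rows downward; lengths in m; the calibration is good to about 2 mm. A picture is of the moment at which its call begins. There is no depth.
- ctrl.close_job(): hands the job in; it is judged then, once.
The state is a dict: "clock": time; "joint_pos": joint angles; "qvel": joint speeds; "tau": joint torques, N m; "tool_pos": TCP position; "orientation": TCP orientation; "force": force on the tool from outside, world axes, zero at the start; "moment": the same for the moment, N m; "opening": finger opening in m; "gripper_force": force on a finger pad.
Only numpy, scipy, OpenCV 4.12 (cv2) and the standard library are available. Lean on these libraries where they do the work, as an engineer would, in place of code of your own. Each camera call takes 0.05 s, during which the arm holds its last target. There are 200 camera calls.

## Working session

There is one attempt and no reset: what is moved stays moved. The work goes in short steps, Python scripts to look and compute and a tool call to move; the robot and the scene stay as the last step left them, time stands still between calls to the robot, and variables do not carry over. Pictures are saved under pics/ and viewed, at most 10 in all, crops included, and the job is handed in when it is done.

Besides the shell and the picture viewer there is one more tool, called after "Request:" by a JSON object that holds its "method" and its "body", one argument or row to a line. send_rows: Moves the arm, as the interface text tells. Its arguments: {"type":"object","properties":{"plan":{"type":"array","items":{"type":"array","items":{"type":"array","items":{"type":"number"}}}},"fingers":{"type":"number"}},"required":["plan"]}

```bash
mkdir -p pics
python3 - <<'E'
from plant import ctrl
import cv2,numpy as np
for n in ["top","side"]:
    s=ctrl.snapshot(n); cv2.imwrite(f"pics/{n}0.png",s["img"][:,:,::-1])
    np.savez(f"{n}0.npz",**s); print(n,s["K"].round(1).tolist(),s["pose"].round(4).tolist())
o=ctrl.get_obs(); print(o)
E
```

```text
top [[392.9, 0.0, 321.4], [0.0, 392.9, 200.6], [0.0, 0.0, 1.0]] [[0.0096, -0.9921, 0.1247, 0.4761], [-0.9996, -0.0126, -0.0238, -0.0072], [0.0252, -0.1245, -0.9919, 1.1162], [0.0, 0.0, 0.0, 1.0]]
side [[435.7, 0.0, 326.8], [0.0, 435.7, 203.1], [0.0, 0.0, 1.0]] [[-0.7347, -0.4759, 0.4834, -0.0325], [-0.6783, 0.5211, -0.518, 0.6324], [-0.0054, -0.7085, -0.7057, 0.9793], [0.0, 0.0, 0.0, 1.0]]
{'clock': 0.1, 'joint_pos': array([-6.03263549e+01,  2.05869214e+01,  6.39748319e-01, -1.74617183e-02,
       -7.01349872e+01, -1.65066405e+01]), 'qvel': array([-0.08354022, -0.05673169,  0.18545419,  0.05492027,  0.02560771,
       -0.01418945]), 'tau': array([-2.94946905e-03, -5.84164381e+01,  2.93752849e+01,  7.01557472e+00,
        1.01719686e-02, -4.27323141e-05]), 'tool_pos': array([ 0.15363374, -0.65684636,  0.22572737]), 'orientation': array([ 1.79916561e+02, -7.60648828e-03, -1.66838935e+02]), 'force': array([0.25349368, 0.70929708, 0.15937329]), 'moment': array([0.0158329 , 0.06933061, 0.07394715]), 'gripper_force': 0.0, 'opening': 0.08810865055952455}
```

View pics/top0.png

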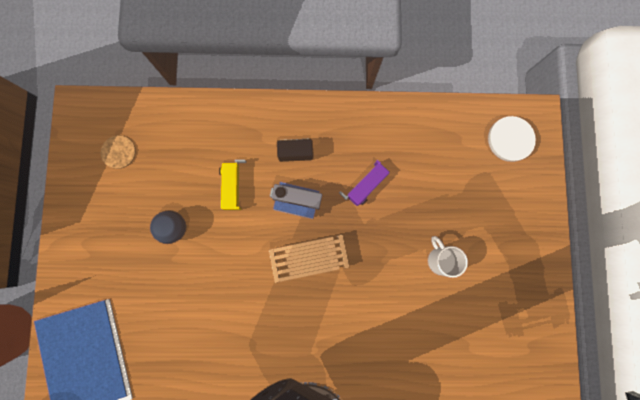

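View pics/side0.png

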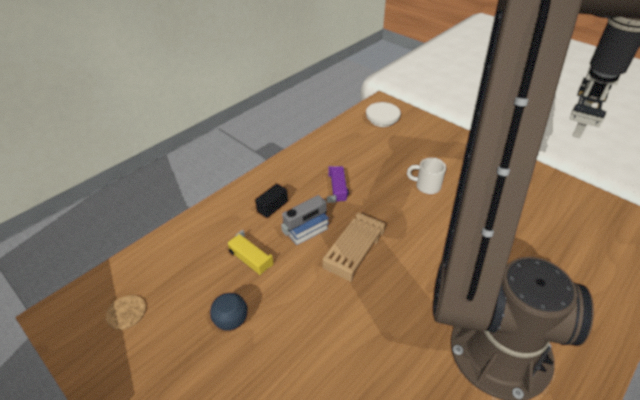

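The top view shows the grey rule on the blue books near (297,197), with its button at the left at (280,191). The tray is near (309,258), and the black clock sits behind the rule at (295,150). I'll enlarge both.

Run:
```python
import cv2,numpy as np
a=np.load("top0.npz")["img"][130:290,255:365,::-1]
b=np.load("side0.npz")["img"][180:290,275:395,::-1]
a=cv2.resize(a,None,fx=5,fy=5,interpolation=cv2.INTER_CUBIC)[:600] if 0 else cv2.resize(a,None,fx=3.75,fy=3.75,interpolation=cv2.INTER_CUBIC)
b=cv2.resize(b,None,fx=3.2,fy=3.2,interpolation=cv2.INTER_CUBIC)
c=np.zeros((600,800,3),np.uint8); c[:a.shape[0],:a.shape[1]]=a; c[:b.shape[0],415:415+b.shape[1]]=b[:,:385]
cv2.imwrite("pics/crop.png",c)
```

```text
(no output)
```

View pics/crop.png

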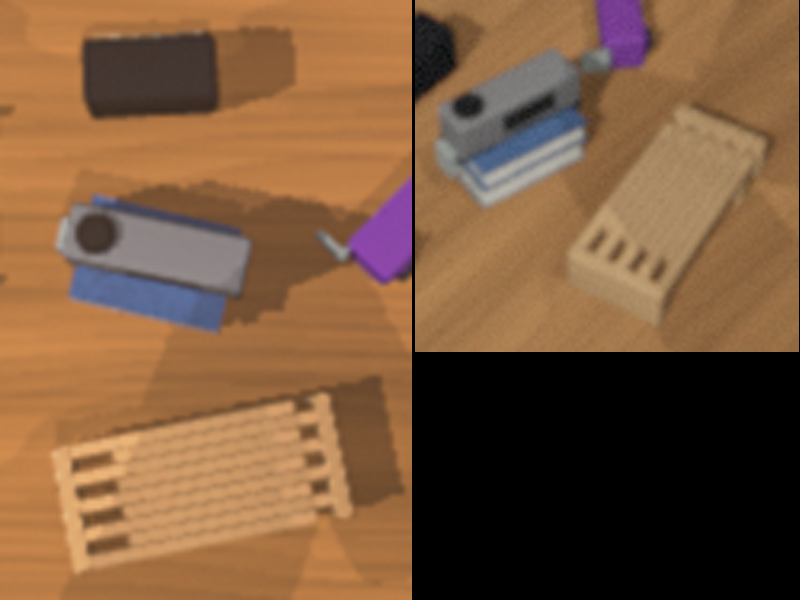

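The left crop shows the tray's outer corners at (52,452), (77,572), (330,393) and (352,515). The button is at (97,232), with the hook on the left, and the case's right-end corners are at (250,240) and (240,295).

```bash
cat > h.py <<'E'
import numpy as np
from scipy.spatial.transform import Rotation as R
from plant import ctrl
def ray(s,u,v,z):
    d=s["pose"][:3,:3]@np.linalg.solve(s["K"],[u,v,1]); o=s["pose"][:3,3]
    return o+d*(z-o[2])/d[2]
def proj(s,P):
    q=s["pose"][:3,:3].T@(np.asarray(P,float)-s["pose"][:3,3]); q=s["K"]@q; return q[:2]/q[2]
def row(pos,yaw):
    "shift in tool axes (cm) and turn about tool axes (deg) to a tool-down pose, from the measured pose"
    o=ctrl.get_obs(); A=R.from_euler("xyz",o["orientation"],degrees=True)
    B=R.from_euler("xyz",[180,0,yaw],degrees=True)
    return (A.inv().apply(np.array(pos)-o["tool_pos"])*100).round(2),(A.inv()*B).as_rotvec(degrees=True).round(2)
E
python3 - <<'E'
from h import *
t=dict(np.load("top0.npz")); s=dict(np.load("side0.npz"))
T=lambda x,y,z:ray(t,x/3.75+255,y/3.75+130,z)
S=lambda x,y,z:ray(s,(x-415)/3.2+275,y/3.2+180,z)
tr=[T(*p,.04) for p in [(52,452),(77,572),(330,393),(352,515)]]
L=(tr[0]+tr[1])/2; Rr=(tr[2]+tr[3])/2
print("tray top",np.round(tr,4).tolist(),L,Rr,"len",np.linalg.norm(L-Rr),"w",np.linalg.norm(tr[0]-tr[1]),np.linalg.norm(tr[2]-tr[3]),"dir L->R",np.degrees(np.arctan2(*(Rr-L)[1::-1])))
ts=[S(*p,.04) for p in [(568,258),(660,302),(680,105),(768,143)]]
L=(ts[0]+ts[1])/2; Rr=(ts[2]+ts[3])/2
print("tray side",np.round(ts,4).tolist(),L,Rr,"len",np.linalg.norm(L-Rr),np.degrees(np.arctan2(*(Rr-L)[1::-1])))
b=T(97,231,.097);b2=S(468,105,.097); print("button",b,b2)
c=[T(*p,.088) for p in [(250,240),(240,295),(75,205),(68,257)]]
e=(c[0]+c[1])/2; f=(c[2]+c[3])/2
print("case",np.round(c,4).tolist(),e,f,np.linalg.norm(e-f),"w",np.linalg.norm(c[0]-c[1]),"dir",np.degrees(np.arctan2(*(b-e)[1::-1])),"btn-rear",np.linalg.norm((b-e)[:2]))
bk=[T(*p,.046) for p in [(70,295),(220,332)]];print("book edge",bk,np.linalg.norm(bk[0]-bk[1]),np.degrees(np.arctan2(*(bk[0]-bk[1])[1::-1])))
E
```

```text
tray top [[0.4733, 0.1079, 0.04], [0.3883, 0.0879, 0.04], [0.5179, -0.0931, 0.04], [0.4302, -0.1093, 0.04]] [0.43077651 0.09788465 0.04      ] [ 0.47404106 -0.10119025  0.04      ] len 0.20372196991191008 w 0.0873200939090262 0.08915096875089296 dir L->R -77.73869009195903
tray side [[0.4698, 0.1117, 0.04], [0.3833, 0.0937, 0.04], [0.5147, -0.0894, 0.04], [0.425, -0.1065, 0.04]] [0.42654712 0.10269495 0.04      ] [ 0.46987794 -0.09795992  0.04      ] len 0.20528014027779415 -77.81426805347006
button [0.62660415 0.07452798 0.097     ] [0.61880362 0.07982753 0.097     ]
case [[0.623, -0.0325, 0.088], [0.5839, -0.0259, 0.088], [0.6462, 0.0911, 0.088], [0.6092, 0.0951, 0.088]] [ 0.60342542 -0.02917471  0.088     ] [0.62773652 0.09313798 0.088     ] 0.12470534647255216 w 0.03962283248715677 dir 77.40082935669622 btn-rear 0.10626147417972502
book edge [array([0.58678432, 0.09717564, 0.046     ]), array([ 0.56105512, -0.01233686,  0.046     ])] 0.11249434836585107 76.77854035617987
```

Units first: shifts go in shares of 100 cm and turns go in shares of 90 degrees. So -60.5 cm / 100 = -0.605, 56.8 cm / 100 = 0.568, -63.8 degrees / 90 = -0.7089.

Request:
{"method": "send_rows", "body": {
  "plan": [
    [[-0.605,0.568,0,0,0,-0.7089],[-0.605,0.568,0,0,0,-0.7089],[-0.605,0.568,0,0,0,-0.7089],[-0.605,0.568,0,0,0,-0.7089],[-0.605,0.568,0,0,0,-0.7089],[-0.605,0.568,0,0,0,-0.7089],[-0.605,0.568,0,0,0,-0.7089],[-0.605,0.568,0,0,0,-0.7089]]
  ]
}}

```text
clock: 0.77
tool_pos: [0.3389, -0.3778, 0.2264]
orientation: [180.0, 0.0, -109.2]
force: [1.4, -0.0, 0.5]
opening: 0.0874
gripper_force: 0.0
```

```bash
python3 -c "
from h import *
o=ctrl.get_obs();print(o['clock'],o['tool_pos'],o['orientation']);print(row([.614,.034,.2],-103))"
```

```text
0.7667 [ 0.3388619  -0.37780802  0.22643537] [ 1.79994970e+02  8.54262393e-03 -1.09193111e+02]
(array([-47.94, -12.45,   2.65]), array([ 0.  ,  0.01, -6.19]))
```

Scaled: -48 cm / 100 = -0.48, -12.5 cm / 100 = -0.125, -6.2 degrees / 90 = -0.0689.

Request:
{"method": "send_rows", "body": {
  "plan": [
    [[-0.48,-0.125,0.026,0,0,-0.0689],[-0.48,-0.125,0.026,0,0,-0.0689],[-0.48,-0.125,0.026,0,0,-0.0689],[-0.48,-0.125,0.026,0,0,-0.0689],[-0.48,-0.125,0.026,0,0,-0.0689],[-0.48,-0.125,0.026,0,0,-0.0689],[-0.48,-0.125,0.026,0,0,-0.0689],[-0.48,-0.125,0.026,0,0,-0.0689]]
  ]
}}

```text
clock: 1.43
tool_pos: [0.5257, -0.1021, 0.209]
orientation: [180.0, 0.0, -103.3]
force: [0.3, -0.8, 0.8]
opening: 0.0875
gripper_force: 0.0
```

```bash
python3 -c "
from h import *
o=ctrl.get_obs();print(o['clock'],o['tool_pos'],o['orientation']);print(row([.614,.034,.2],-103))"
```

```text
1.4333 [ 0.52573034 -0.10211972  0.20902057] [ 1.79999942e+02  4.98231367e-03 -1.03319461e+02]
(array([-15.28,  -5.45,   0.9 ]), array([ 0.  ,  0.  , -0.32]))
```

Scaled: -15.3 cm / 100 = -0.153, -5.4 cm / 100 = -0.054, 0.3 degrees / 90 = 0.0033.

Request:
{"method": "send_rows", "body": {
  "plan": [
    [[-0.153,-0.054,0.009,0,0,0.0033],[-0.153,-0.054,0.009,0,0,0.0033],[-0.153,-0.054,0.009,0,0,0.0033],[-0.153,-0.054,0.009,0,0,0.0033],[-0.153,-0.054,0.009,0,0,0.0033],[-0.153,-0.054,0.009,0,0,0.0033]]
  ]
}}

```text
clock: 1.93
tool_pos: [0.6133, 0.034, 0.1987]
orientation: [179.9, -0.1, -103.5]
force: [-0.6, -0.6, -1.0]
opening: 0.0876
gripper_force: 0.0
```

```bash
python3 -c "
from h import *
import cv2
s=ctrl.snapshot('wrist');np.savez('w1.npz',**s);cv2.imwrite('pics/w1.png',s['img'][:,:,::-1])
o=ctrl.get_obs();print(o['clock'],o['tool_pos'],o['orientation'],s['pose'].round(3).tolist(),s['K'][0])"
```

```text
1.9833 [0.61267114 0.03283214 0.19910853] [ 1.79902552e+02 -5.35043793e-02 -1.03565706e+02] [[-0.972, 0.227, 0.056, 0.598], [0.234, 0.94, 0.247, -0.033], [0.004, 0.253, -0.967, 0.357], [0.0, 0.0, 0.0, 1.0]] [293.29702395   0.         321.46713164]
```

View pics/w1.png

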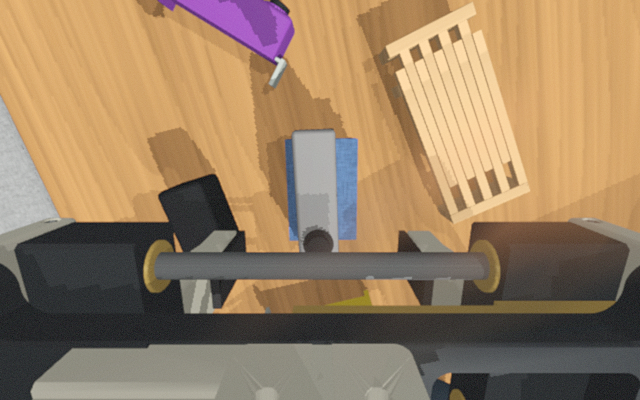

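The wrist view shows the case's rear top edge from (293,132) to (335,131) and the button at about (318,238). The tray's near end runs from (453,221) to (528,189) and its far end from (387,50) to (471,6).

```bash
python3 -c "
from h import *
w=dict(np.load('w1.npz'))
a=ray(w,293,132,.088);b=ray(w,335,131,.088);e=(a+b)/2;bt=ray(w,318,238,.097);d=bt-e
print(a,b,e,bt,np.linalg.norm(a-b),np.hypot(*d[:2]),np.degrees(np.arctan2(d[1],d[0])),'centre',e+d*65/109)
t=[ray(w,*p,.04) for p in [(453,221),(528,189),(387,50),(471,6)]]
L=(t[0]+t[1])/2;Q=(t[2]+t[3])/2;v=L-Q
print(np.round(t,4).tolist(),L,Q,np.hypot(*v[:2]),np.degrees(np.arctan2(v[1],v[0])))
"
```

```text
[ 0.62331691 -0.0330459   0.088     ] [ 0.58665846 -0.02512486  0.088     ] [ 0.60498768 -0.02908538  0.088     ] [0.62462963 0.06697432 0.097     ] 0.037504464166438 0.09804729815930373 78.44366497995618 centre [0.61670077 0.02819793 0.09336697]
[[0.4761, 0.105, 0.04], [0.3905, 0.0873, 0.04], [0.5175, -0.0873, 0.04], [0.4328, -0.1063, 0.04]] [0.43330064 0.09616565 0.04      ] [ 0.47516749 -0.09683171  0.04      ] 0.1974862403825027 102.23951622755713
```

```bash
python3 -c "
from h import *
print(row([.6165,.033,.1],-102.8),row([.6165,.033,.053],-102.8))"
```

```text
(array([-0.12, -0.39,  9.91]), array([ 0.1 , -0.05, -0.77])) (array([-0.12, -0.39, 14.61]), array([ 0.1 , -0.05, -0.77]))
```

Scaled: 14.6 cm / 100 = 0.146, 14.2 cm / 100 = 0.142, -0.5 degrees / 90 = -0.0056.

Request:
{"method": "send_rows", "body": {
  "plan": [
    [[-0.001,-0.004,0.04,0,0,-0.0056],[-0.001,-0.004,0.08,0,0,-0.0056],[-0.001,-0.004,0.11,0,0,-0.0056],[-0.001,-0.004,0.13,0,0,-0.0056],[-0.001,-0.004,0.142,0,0,-0.0056],[-0.001,-0.004,0.146,0,0,-0.0056],[-0.001,-0.004,0.146,0,0,-0.0056],[-0.001,-0.004,0.146,0,0,-0.0056]]
  ]
}}

```text
clock: 2.65
tool_pos: [0.618, 0.032, 0.0556]
orientation: [-179.9, 0.0, -103.1]
force: [0.3, 0.1, 0.1]
opening: 0.0874
gripper_force: 0.0
```

Request:
{"method": "send_rows", "body": {
  "plan": [
    [[0,0,0,0,0,0],[0,0,0,0,0,0],[0,0,0,0,0,0],[0,0,0,0,0,0],[0,0,0,0,0,0],[0,0,0,0,0,0],[0,0,0,0,0,0],[0,0,0,0,0,0]]
  ],
  "fingers": 0
}}

```text
clock: 3.32
tool_pos: [0.6173, 0.0323, 0.0541]
orientation: [-180.0, 0.0, -103.1]
force: [-1.2, 0.2, -0.8]
opening: 0.0402
gripper_force: 29.6
```

Scaled: -9 cm / 100 = -0.09, -8 cm / 100 = -0.08.

Request:
{"method": "send_rows", "body": {
  "plan": [
    [[0,0,-0.01,0,0,0],[0,0,-0.03,0,0,0],[0,0,-0.055,0,0,0],[0,0,-0.08,0,0,0],[0,0,-0.09,0,0,0],[0,0,-0.09,0,0,0],[0,0,-0.09,0,0,0]]
  ]
}}

```text
clock: 3.9
tool_pos: [0.6167, 0.0324, 0.1438]
orientation: [180.0, 0.0, -103.2]
force: [-0.4, 1.0, -3.7]
opening: 0.0398
gripper_force: 29.7
```

```bash
python3 -c "
from h import *
import cv2
s=ctrl.snapshot('wrist');np.savez('w2.npz',**s)
t=ctrl.snapshot('top');np.savez('t2.npz',**t)
q=ctrl.snapshot('side');np.savez('s2.npz',**q)
o=ctrl.get_obs();print(o['tool_pos'],o['orientation'],o['force'],o['moment'],o['opening'],o['gripper_force'])
up=lambda a,k:cv2.resize(a[:,:,::-1],None,fx=k,fy=k,interpolation=cv2.INTER_CUBIC)
u,v=proj(q,o['tool_pos']).astype(int);print(u,v)
c=np.zeros((600,800,3),np.uint8);a=up(s['img'][100:300,200:440],1.6);b=up(q['img'][v-45:v+45,u-65:u+65],3)
c[:a.shape[0],:a.shape[1]]=a;c[:b.shape[0],400:400+b.shape[1]]=b
u,v=proj(t,o['tool_pos']).astype(int);print(u,v)
d=up(t['img'][v-40:v+40,u-60:u+60],3);c[330:330+240,:360]=d
cv2.imwrite('pics/m2.png',c)"
```

```text
[0.61594538 0.03197215 0.14217081] [ 1.79835743e+02 -7.61580970e-02 -1.03158584e+02] [ 0.02735997  0.08494844 -3.06667347] [0.05664815 0.06243485 0.00288233] 0.03996610565014001 29.71692591905594
303 192
296 193
```

View pics/m2.png

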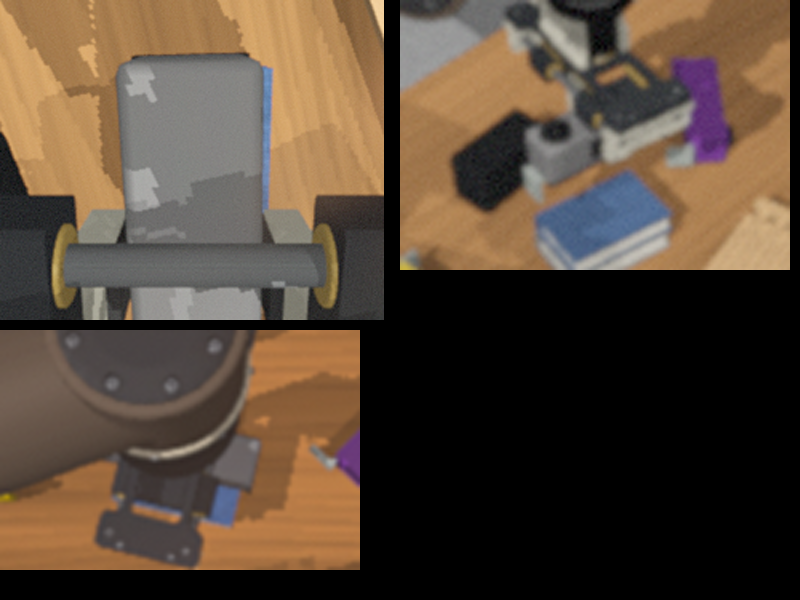

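The rule is held level. In the wrist crop its rear top edge runs from (118,60) to (262,60).

```bash
python3 -c "
from h import *
w=dict(np.load('w2.npz'));o=ctrl.get_obs();p=np.array([.6163,.0322,.143])
for z in (.175,.178):
  a=ray(w,273.7,137.5,z);b=ray(w,363.7,137.5,z);e=(a+b)/2;print(np.linalg.norm(a-b),np.hypot(*(e-p)[:2]),np.degrees(np.arctan2(*(p-e)[1::-1])))
f=lambda d:np.array([np.cos(np.radians(d)),np.sin(np.radians(d))])
L=np.array([.4322,.0972]);h=f(102.24)
print(row([*(L-.055*h),.143],-77.76),L-.055*h)"
```

```text
0.03814408404923236 0.06370841444344216 78.61670910594091
0.037243858305364586 0.06383644583255974 78.59317231149669
(array([ 2.8 , 17.02, -0.03]), array([  0.18,  -0.04, -25.4 ])) [0.44386039 0.04345025]
```

Scaled: 17 cm / 100 = 0.17, 2.8 cm / 100 = 0.028, -25.4 degrees / 90 = -0.2822.

Request:
{"method": "send_rows", "body": {
  "plan": [
    [[0.003,0.02,0,0,0,-0.0333],[0.008,0.05,0,0,0,-0.0889],[0.013,0.082,0,0,0,-0.1444],[0.019,0.115,0,0,0,-0.2],[0.024,0.145,0,0,0,-0.25],[0.027,0.165,0,0,0,-0.2778],[0.028,0.17,0,0,0,-0.2822],[0.028,0.17,0,0,0,-0.2822]]
  ]
}}

```text
clock: 4.72
tool_pos: [0.4435, 0.0433, 0.1436]
orientation: [179.9, -0.0, -77.7]
force: [-0.8, -0.2, -2.8]
opening: 0.0397
gripper_force: 29.7
```

```bash
python3 -c "
from h import *
import cv2
f=lambda d:np.array([np.cos(np.radians(d)),np.sin(np.radians(d))])
L=np.array([.4322,.0972]);h=f(102.24)
print(row([*(L-.057*h),.063],-77.76),L-.057*h)
s=ctrl.snapshot('wrist');np.savez('w3.npz',**s)
q=ctrl.snapshot('side');o=ctrl.get_obs();print(o['tool_pos'],o['orientation'])
up=lambda a,k:cv2.resize(a[:,:,::-1],None,fx=k,fy=k,interpolation=cv2.INTER_CUBIC)
c=np.zeros((600,800,3),np.uint8);c[:400,:400]=s['img'][:,120:520,::-1]
b=up(q['img'][170:300,270:400],3);c[:390,405:405+390]=b
cv2.imwrite('pics/m3.png',c)"
```

```text
(array([ 0.2 , -0.04,  8.06]), array([ 0.06, -0.  ,  0.07])) [0.44428441 0.04149572]
[0.44576798 0.04381382 0.14395877] [-1.79990608e+02 -1.11993226e-02 -7.77479449e+01]
```

View pics/m3.png

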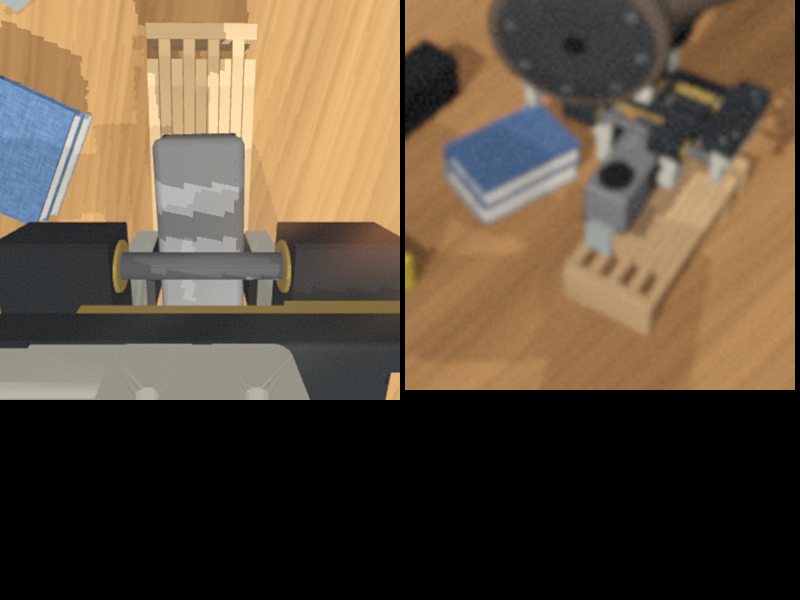

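The wrist view shows the rule in line with the tray. The far board's outer edge is at crop (147–256, 24).

Scaled: 8 cm / 100 = 0.08, 7.7 cm / 100 = 0.077.

Request:
{"method": "send_rows", "body": {
  "plan": [
    [[0.001,0,0.02,0,0,0],[0.001,0,0.04,0,0,0],[0.001,0,0.055,0,0,0],[0.001,0,0.065,0,0,0],[0.001,0,0.072,0,0,0],[0.001,0,0.077,0,0,0],[0.001,0,0.08,0,0,0],[0.001,0,0.08,0,0,0]]
  ]
}}

```text
clock: 5.48
tool_pos: [0.4457, 0.0426, 0.0636]
orientation: [180.0, -0.0, -77.8]
force: [0.1, -0.4, -2.3]
opening: 0.0399
gripper_force: 29.7
```

```bash
python3 -c "
from h import *
import cv2
w=dict(np.load('w3.npz'))
a=ray(w,267,25,.04);b=ray(w,376,24.5,.04);e=(a+b)/2;d=e-np.array([.4445,.0435,.04]);print(e,np.linalg.norm(a-b),np.hypot(*d[:2]),np.degrees(np.arctan2(d[1],d[0])))
q=ctrl.snapshot('side');o=ctrl.get_obs();print(o['tool_pos'],o['orientation'],o['force'],o['moment'])
up=lambda a,k:cv2.resize(a[:,:,::-1],None,fx=k,fy=k,interpolation=cv2.INTER_CUBIC)
cv2.imwrite('pics/m4.png',up(q['img'][190:310,270:400],4))"
```

```text
[ 0.47423973 -0.09946422  0.04      ] 0.08689934661805022 0.14602472414698828 -78.248796358973
[0.44577307 0.04265768 0.0641199 ] [ 1.79992931e+02 -8.22387702e-03 -7.77504668e+01] [-0.17585769  0.23599492 -2.20389506] [0.02587737 0.12304821 0.02101651]
```

View pics/m4.png

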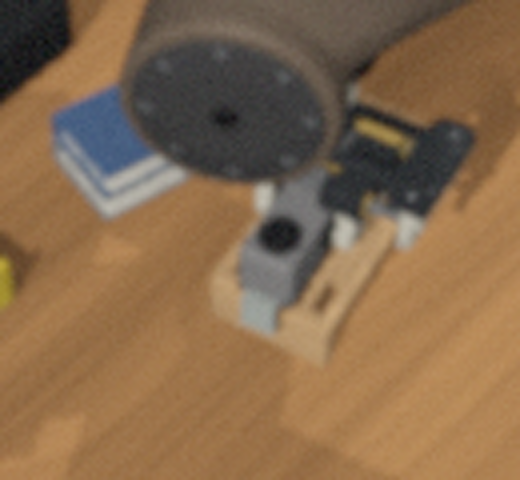

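The hook, at (258,310), hangs just outside the near end board. Now I'll draw back slowly.

Request:
{"method": "send_rows", "body": {
  "plan": [
    [[0.002,0,0,0,0,0],[0.004,0,0,0,0,0],[0.006,0,0,0,0,0],[0.008,0,0,0,0,0],[0.01,0,0,0,0,0],[0.012,0,0,0,0,0],[0.014,0,0,0,0,0],[0.016,0,0,0,0,0]]
  ]
}}

```text
clock: 6.2
tool_pos: [0.4489, 0.0271, 0.0641]
orientation: [-180.0, 0.0, -77.8]
force: [-0.6, 3.6, -4.1]
opening: 0.04
gripper_force: 29.7
```

Scaled: 1.6 cm / 100 = 0.016, 1.4 cm / 100 = 0.014.

Request:
{"method": "send_rows", "body": {
  "plan": [
    [[0.002,0,0,0,0,0],[0.004,0,0,0,0,0],[0.006,0,0,0,0,0],[0.008,0,0,0,0,0],[0.01,0,0,0,0,0],[0.012,0,0,0,0,0],[0.014,0,0,0,0,0],[0.016,0,0,0,0,0]]
  ]
}}

```text
clock: 6.87
tool_pos: [0.4525, 0.0113, 0.0642]
orientation: [-180.0, 0.0, -77.7]
force: [0.4, 3.8, -4.5]
opening: 0.04
gripper_force: 29.6
```

Scaled: 3.2 cm / 100 = 0.032, 2.8 cm / 100 = 0.028.

Request:
{"method": "send_rows", "body": {
  "plan": [
    [[0.004,0,0,0,0,0],[0.008,0,0,0,0,0],[0.012,0,0,0,0,0],[0.016,0,0,0,0,0],[0.02,0,0,0,0,0],[0.024,0,0,0,0,0],[0.028,0,0,0,0,0],[0.032,0,0,0,0,0]]
  ]
}}

```text
clock: 7.53
tool_pos: [0.4592, -0.0203, 0.0642]
orientation: [-180.0, 0.0, -77.7]
force: [0.8, 3.7, -3.4]
opening: 0.0401
gripper_force: 29.6
```

Request:
{"method": "send_rows", "body": {
  "plan": [
    [[0.004,0,0,0,0,0],[0.008,0,0,0,0,0],[0.012,0,0,0,0,0],[0.016,0,0,0,0,0],[0.02,0,0,0,0,0],[0.024,0,0,0,0,0],[0.028,0,0,0,0,0],[0.032,0,0,0,0,0]]
  ]
}}

```text
clock: 8.2
tool_pos: [0.4658, -0.0515, 0.064]
orientation: [180.0, 0.0, -77.7]
force: [-0.0, 4.4, -3.5]
opening: 0.0398
gripper_force: 29.6
```

```bash
python3 -c "
from h import *
import cv2
o=ctrl.get_obs();print(o['tool_pos'],o['orientation'],o['force'],o['moment'])
s=ctrl.snapshot('wrist');np.savez('w5.npz',**s);cv2.imwrite('pics/m5.png',cv2.resize(s['img'][60:280,200:440,::-1],None,fx=2.5,fy=2.5,interpolation=cv2.INTER_CUBIC))"
```

```text
[ 0.46575407 -0.05150876  0.06404672] [ 1.79988033e+02  7.85393133e-03 -7.77492043e+01] [-0.04486362  4.42450158 -3.50234425] [ 1.99281959 -0.34353666 -0.40656648]
```

View pics/m5.png

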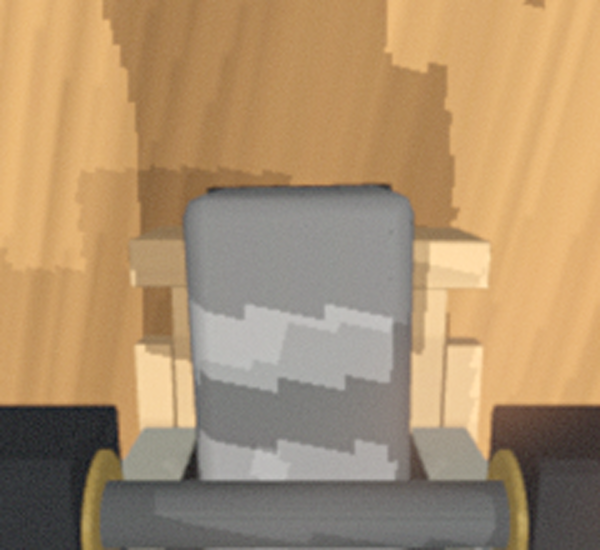

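The far board's outer top edge is at crop y of about 234 (x 131 to 490). The case's rear edge is at y of about 192.

```bash
python3 -c "
from h import *
w=dict(np.load('w5.npz'));p=np.array([.4658,-.0515])
u=lambda x,y:(200+x/2.5,60+y/2.5)
a=ray(w,*u(131,236),.04);b=ray(w,*u(490,236),.04);e=(a+b)/2
c=ray(w,*u(298,192),.0975)
h=np.array([np.cos(np.radians(102.24)),np.sin(np.radians(102.24))])
print(e,np.linalg.norm(a-b),'tray end rel TCP',h@(e[:2]-p),'case rear',h@(c[:2]-p))"
```

```text
[ 0.47483073 -0.10214602  0.04      ] 0.08861915043595925 tray end rel TCP -0.05140932263500953 case rear -0.06436527745022895
```

Scaled: 0.8 cm / 100 = 0.008, 0.65 cm / 100 = 0.0065.

Request:
{"method": "send_rows", "body": {
  "plan": [
    [[0.002,0,0,0,0,0],[0.003,0,0.001,0,0,0],[0.003,0,0.002,0,0,0],[0.003,0,0.0035,0,0,0],[0.003,0,0.005,0,0,0],[0.003,0,0.0065,0,0,0],[0.003,0,0.008,0,0,0],[0.003,0,0.008,0,0,0]]
  ]
}}

```text
clock: 8.92
tool_pos: [0.4651, -0.0543, 0.0554]
orientation: [179.8, -0.0, -77.7]
force: [-1.7, 3.9, -2.4]
opening: 0.0399
gripper_force: 30.0
```

Scaled: 0.2 cm / 100 = 0.002, 0.15 cm / 100 = 0.0015.

Request:
{"method": "send_rows", "body": {
  "plan": [
    [[0,0,0.001,0,0,0],[0,0,0.0015,0,0,0],[0,0,0.002,0,0,0],[0,0,0.002,0,0,0]]
  ]
}}

```text
clock: 9.25
tool_pos: [0.4665, -0.054, 0.054]
orientation: [-180.0, 0.0, -77.7]
force: [-2.2, 4.1, -1.5]
opening: 0.0401
gripper_force: 30.0
```

Scaled: 0.25 cm / 100 = 0.0025, 0.2 cm / 100 = 0.002.

Request:
{"method": "send_rows", "body": {
  "plan": [
    [[0,0,0.001,0,0,0],[0,0,0.0015,0,0,0],[0,0,0.002,0,0,0],[0,0,0.0025,0,0,0],[0,0,0.0025,0,0,0]]
  ]
}}

```text
clock: 9.67
tool_pos: [0.4665, -0.0541, 0.0515]
orientation: [180.0, -0.0, -77.7]
force: [-1.2, 4.8, -1.0]
opening: 0.0397
gripper_force: 30.0
```

Scaled: -0.6 cm / 100 = -0.006, -0.5 cm / 100 = -0.005.

Request:
{"method": "send_rows", "body": {
  "plan": [
    [[-0.001,0,0,0,0,0],[-0.002,0,0,0,0,0],[-0.003,0,0,0,0,0],[-0.004,0,0,0,0,0],[-0.005,0,0,0,0,0],[-0.006,0,0,0,0,0],[-0.006,0,0,0,0,0]]
  ]
}}

```text
clock: 10.25
tool_pos: [0.4652, -0.048, 0.0516]
orientation: [-180.0, 0.0, -77.7]
force: [-1.1, 4.1, -1.5]
opening: 0.0396
gripper_force: 30.0
```

Not touching yet, so I'll continue gently.

Scaled: -0.3 cm / 100 = -0.003, -0.25 cm / 100 = -0.0025.

Request:
{"method": "send_rows", "body": {
  "plan": [
    [[-0.0005,0,0,0,0,0],[-0.001,0,0,0,0,0],[-0.0015,0,0,0,0,0],[-0.002,0,0,0,0,0],[-0.0025,0,0,0,0,0],[-0.003,0,0,0,0,0],[-0.003,0,0,0,0,0]]
  ]
}}

```text
clock: 10.83
tool_pos: [0.4648, -0.0464, 0.0515]
orientation: [180.0, -0.1, -77.7]
force: [3.5, -8.5, -6.6]
opening: 0.0399
gripper_force: 30.0
```

Scaled: 0.2 cm / 100 = 0.002, 0.08 cm / 100 = 0.0008.

Request:
{"method": "send_rows", "body": {
  "plan": [
    [[0.0005,0,0,0,0,0],[0.0008,0,0.0005,0,0,0],[0.0008,0,0.001,0,0,0],[0.0008,0,0.0015,0,0,0],[0.0008,0,0.002,0,0,0],[0.0008,0,0.002,0,0,0]]
  ]
}}

```text
clock: 11.33
tool_pos: [0.465, -0.0461, 0.0506]
orientation: [-180.0, -0.0, -77.7]
force: [-3.0, 1.3, 11.2]
opening: 0.0398
gripper_force: 30.0
```

Scaled: 0.05 cm / 100 = 0.0005, 0.03 cm / 100 = 0.0003.

Request:
{"method": "send_rows", "body": {
  "plan": [
    [[0,0,0.0003,0,0,0],[0,0,0.0005,0,0,0],[0,0,0.0005,0,0,0],[0,0,0.0005,0,0,0]]
  ]
}}

```text
clock: 11.67
tool_pos: [0.465, -0.0461, 0.0503]
orientation: [-180.0, -0.0, -77.7]
force: [-4.3, 1.5, 13.0]
opening: 0.04
gripper_force: 30.0
```

```bash
python3 -c "
from h import *
import cv2
o=ctrl.get_obs();print(o['tool_pos'],o['orientation'],o['force'],o['moment'])
q=ctrl.snapshot('side');cv2.imwrite('pics/m6.png',cv2.resize(q['img'][190:310,270:400,::-1],None,fx=4.5,fy=4.5,interpolation=cv2.INTER_CUBIC))"
```

```text
[ 0.46502006 -0.04605853  0.05028118] [-1.79959803e+02 -2.35791653e-02 -7.76927234e+01] [-4.28169561  1.53241339 13.00183523] [ 0.53871506  1.79916325 -0.15787614]
```

View pics/m6.png

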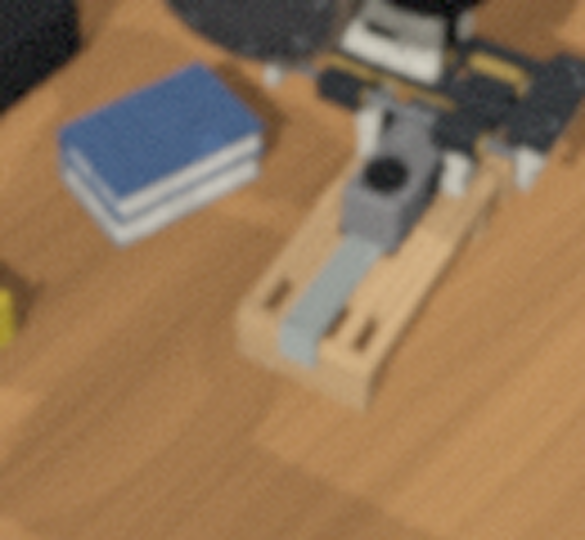

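The side view shows the hook over the near end (300,345), the blade along the slats, and the case low on the tray. I'll press a bit further to check that it's flat.

Scaled: 0.09 cm / 100 = 0.0009, 0.06 cm / 100 = 0.0006.

Request:
{"method": "send_rows", "body": {
  "plan": [
    [[0,0,0.0003,0,0,0],[0,0,0.0006,0,0,0],[0,0,0.0009,0,0,0],[0,0,0.0009,0,0,0]]
  ]
}}

```text
clock: 12.05
tool_pos: [0.4651, -0.0458, 0.0495]
orientation: [-179.9, -0.0, -77.7]
force: [-5.9, 4.6, 15.1]
opening: 0.0399
gripper_force: 30.0
```

Scaled: -0.1 cm / 100 = -0.001, 0.08 cm / 100 = 0.0008.

Request:
{"method": "send_rows", "body": {
  "plan": [
    [[-0.0005,0,0,0,0,0],[-0.001,0,0,0,0,0],[-0.001,0,0.0005,0,0,0],[-0.001,0,0.0008,0,0,0],[-0.001,0,0.0008,0,0,0]]
  ]
}}

```text
clock: 12.47
tool_pos: [0.4651, -0.0451, 0.0487]
orientation: [-179.9, -0.0, -77.7]
force: [-3.5, 0.8, 13.4]
opening: 0.0402
gripper_force: 30.0
```

Request:
{"method": "send_rows", "body": {
  "plan": [
    [[0,0,0,0,0,0],[0,0,0,0,0,0],[0,0,0,0,0,0],[0,0,0,0,0,0]]
  ],
  "fingers": 0.65
}}

```text
clock: 12.8
tool_pos: [0.4644, -0.0452, 0.0473]
orientation: [180.0, -0.0, -77.7]
force: [-0.6, -0.3, -0.6]
opening: 0.0556
gripper_force: 0.0
```

Scaled: -9 cm / 100 = -0.09, -8 cm / 100 = -0.08.

Request:
{"method": "send_rows", "body": {
  "plan": [
    [[0,0,-0.01,0,0,0],[0,0,-0.04,0,0,0],[0,0,-0.08,0,0,0],[0,0,-0.09,0,0,0],[0,0,-0.09,0,0,0],[0,0,-0.09,0,0,0],[0,0,-0.09,0,0,0]]
  ]
}}

```text
clock: 13.38
tool_pos: [0.4639, -0.0452, 0.1367]
orientation: [179.9, 0.0, -77.8]
force: [-0.0, 0.3, -0.2]
opening: 0.0569
gripper_force: 0.0
```

```bash
python3 -c "
from h import *
import cv2
o=ctrl.get_obs();print(o['tool_pos'],o['orientation'],o['force'])
s=ctrl.snapshot('wrist');np.savez('w7.npz',**s)
q=ctrl.snapshot('side');np.savez('s7.npz',**q)
c=np.zeros((600,800,3),np.uint8);c[:390,:390]=cv2.resize(q['img'][190:320,270:400,::-1],None,fx=3,fy=3,interpolation=cv2.INTER_CUBIC)
c[:400,400:]=s['img'][:,120:520,::-1]
cv2.imwrite('pics/m7.png',c)"
```

```text
[ 0.46385942 -0.04521034  0.13672989] [ 1.79936634e+02  1.11851401e-02 -7.77536545e+01] [-0.03708725  0.33413048 -0.15089862]
```

View pics/m7.png

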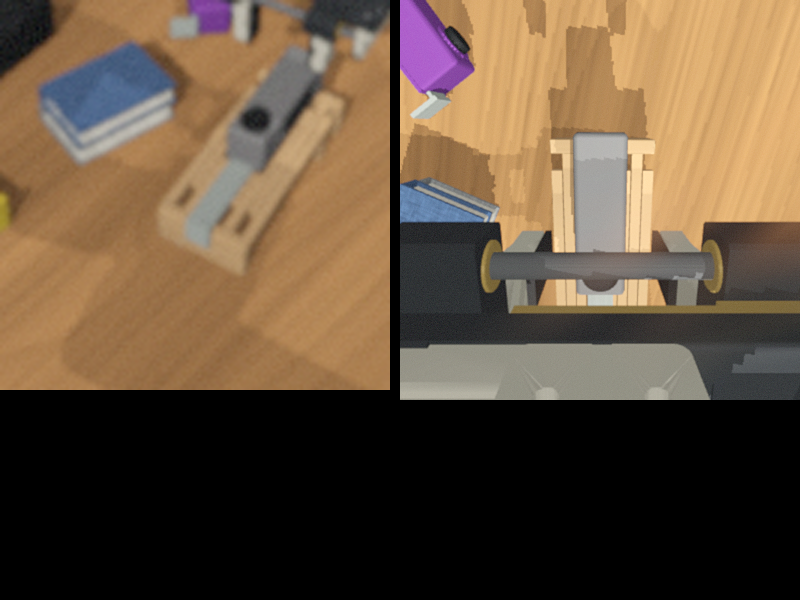

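The rule lies straight on the tray: the button is at crop (257,118) on the left and the case is in line on the right. I'll shut the fingers and press the case's top to check it is flat.

Scaled: 4.9 cm / 100 = 0.049, 4.7 cm / 100 = 0.047.

Request:
{"method": "send_rows", "body": {
  "plan": [
    [[0,0,0,0,0,0],[0,0,0.01,0,0,0],[0,0,0.02,0,0,0],[0,0,0.03,0,0,0],[0,0,0.04,0,0,0],[0,0,0.047,0,0,0],[0,0,0.049,0,0,0],[0,0,0.049,0,0,0]]
  ],
  "fingers": 0
}}

```text
clock: 14.15
tool_pos: [0.464, -0.0453, 0.0877]
orientation: [179.9, -0.0, -77.7]
force: [-0.4, -0.3, 0.5]
opening: 0.0092
gripper_force: 0.0
```

Scaled: 0.45 cm / 100 = 0.0045, 0.4 cm / 100 = 0.004.

Request:
{"method": "send_rows", "body": {
  "plan": [
    [[0,0,0.001,0,0,0],[0,0,0.002,0,0,0],[0,0,0.003,0,0,0],[0,0,0.004,0,0,0],[0,0,0.0045,0,0,0],[0,0,0.0045,0,0,0]]
  ]
}}

```text
clock: 14.65
tool_pos: [0.4645, -0.0451, 0.0839]
orientation: [-180.0, 0.0, -77.7]
force: [-0.2, 0.2, 0.2]
opening: 0.0004
gripper_force: 0.0
```

Request:
{"method": "send_rows", "body": {
  "plan": [
    [[0,0,0.0005,0,0,0],[0,0,0.001,0,0,0],[0,0,0.0015,0,0,0],[0,0,0.002,0,0,0],[0,0,0.002,0,0,0]]
  ]
}}

```text
clock: 15.07
tool_pos: [0.4648, -0.0445, 0.0825]
orientation: [-179.9, 0.0, -77.7]
force: [-3.6, 3.7, 6.1]
opening: 0.0005
gripper_force: 3.4
```

Scaled: 0.06 cm / 100 = 0.0006, 0.04 cm / 100 = 0.0004.

Request:
{"method": "send_rows", "body": {
  "plan": [
    [[0,0,0.0002,0,0,0],[0,0,0.0004,0,0,0],[0,0,0.0006,0,0,0],[0,0,0.0006,0,0,0]]
  ]
}}

```text
clock: 15.4
tool_pos: [0.4648, -0.0445, 0.0823]
orientation: [-179.9, 0.0, -77.7]
force: [-5.6, 5.8, 12.3]
opening: 0.0002
gripper_force: 6.5
```

Pressing is stiff at z = 0.082, so the case is flat. Next I'll lift and compute the button's position from the same picture: case rear edge at v of about 133, front edge at v of about 294.

Request:
{"method": "send_rows", "body": {
  "plan": [
    [[0,0,-0.002,0,0,0],[0,0,-0.01,0,0,0],[0,0,-0.025,0,0,0],[-0.015,0,-0.025,0,0,0],[-0.035,0,-0.025,0,0,0],[-0.045,0,-0.025,0,0,0],[-0.045,0,-0.025,0,0,0]]
  ]
}}

```text
clock: 15.98
tool_pos: [0.4549, 0.0, 0.1068]
orientation: [-180.0, 0.0, -77.6]
force: [0.5, 0.9, -0.4]
opening: 0.0005
gripper_force: 0.0
```

```bash
python3 -c "
from h import *
w=dict(np.load('w7.npz'));s=dict(np.load('s7.npz'))
a=ray(w,320,133,.082);b=ray(w,320.5,294,.082);d=(b-a)/np.linalg.norm(b-a)
print(np.linalg.norm(b-a),'btn from rear',a+d*.109,'from front',b-d*.021)
print('side btn',ray(s,270+257/3,190+117/3,.091))
o=ctrl.get_obs();print(o['tool_pos'],o['orientation'])"
```

```text
0.12854394634534366 btn from rear [ 0.45475097 -0.00052392  0.082     ] from front [ 0.45506211 -0.00194634  0.082     ]
side btn [0.45012117 0.00073183 0.091     ]
[4.54883942e-01 6.64575134e-06 1.06789482e-01] [-1.79963622e+02  6.82189460e-03 -7.76489572e+01]
```

Scaled: 2 cm / 100 = 0.02, 1.4 cm / 100 = 0.014.

Request:
{"method": "send_rows", "body": {
  "plan": [
    [[0,0,0.006,0,0,0],[0,0,0.012,0,0,0],[0,0,0.014,0,0,0],[0,0,0.0155,0,0,0],[0,0,0.017,0,0,0],[0,0,0.0185,0,0,0],[0,0,0.02,0,0,0],[0,0,0.02,0,0,0]]
  ]
}}

```text
clock: 16.65
tool_pos: [0.4547, -0.0015, 0.086]
orientation: [180.0, -0.0, -77.8]
force: [-0.8, 0.3, -0.7]
opening: 0.0003
gripper_force: 0.0
```

Scaled: 0.2 cm / 100 = 0.002, 0.15 cm / 100 = 0.0015.

Request:
{"method": "send_rows", "body": {
  "plan": [
    [[0,0,0.0005,0,0,0],[0,0,0.001,0,0,0],[0,0,0.0015,0,0,0],[0,0,0.002,0,0,0],[0,0,0.002,0,0,0]]
  ]
}}

```text
clock: 17.07
tool_pos: [0.4554, -0.0012, 0.0852]
orientation: [-180.0, -0.0, -77.7]
force: [-4.3, -0.2, 12.0]
opening: 0.0003
gripper_force: 5.9
```

Scaled: 0.06 cm / 100 = 0.0006, 0.03 cm / 100 = 0.0003.

Request:
{"method": "send_rows", "body": {
  "plan": [
    [[0,0,0.0003,0,0,0],[0,0,0.0006,0,0,0],[0,0,0.0006,0,0,0],[0,0,0.0006,0,0,0]]
  ]
}}

```text
clock: 17.4
tool_pos: [0.4555, -0.0012, 0.0851]
orientation: [-179.9, -0.0, -77.7]
force: [-7.3, 0.6, 18.6]
opening: 0.0003
gripper_force: 9.3
```

Stiff at z = 0.085, which is the case top plus 3 mm, so the button is fully down. Retreating.

Request:
{"method": "send_rows", "body": {
  "plan": [
    [[0,0,-0.002,0,0,0],[0,0,-0.01,0,0,0],[0,0,-0.04,0,0,0],[0,0,-0.08,0,0,0],[0,0,-0.1,0,0,0],[0,0,-0.1,0,0,0],[0,0,-0.1,0,0,0],[0,0,-0.1,0,0,0]]
  ]
}}

```text
clock: 18.07
tool_pos: [0.4547, -0.0011, 0.1835]
orientation: [-180.0, 0.0, -77.7]
force: [0.3, -0.3, -0.6]
opening: 0.0005
gripper_force: 0.0
```

```bash
python3 -c "
from h import *
o=ctrl.get_obs();print(o['tool_pos'],o['force'],o['clock']);print(ctrl.close_job())"
```

```text
[ 0.45468849 -0.00112031  0.18354404] [ 0.34917329 -0.27312492 -0.62667534] 18.0667
the job is handed in; nothing more can be done
None
```

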